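# Set the ratchet prop and lay the canister level on the jig

### The arm

A 6-joint arm with a two-finger parallel gripper is mounted at the origin on the work surface. World frame = base frame: x ahead of the robot, y to its left, z up, the work surface at z = 0. Lengths are in m, angles in degrees, forces in N, time in s.
With the tool pointing down it reaches from about 0.35 to 0.875 m from the base axis. Payload 4.2 kg.
Tool frame: the origin (TCP) lies where the fingers leave the gripper's body, on its centre line; the fingertips stand 70 mm ahead of it and the grasp point (between the pads) lies 51 mm ahead of it; z points along the fingers, y is the direction in which the jaws open and shut (so a half turn about z gives the same grasp; the last joint's range is limited). The gripper opens to 87 mm and grips with 3 to 60 N. Pads are 19 mm wide; open, the fingers measure 117 mm over their backs; the gripper's body (75 mm by 190 mm) begins 51 mm behind the grasp point.
Start: joints at [-49.011, 22.042, 0.453, 0, -68.411, -14.817], TCP at [0.276, -0.561, 0.292] pointing down, gripper open.
Joint ranges: [-179.83, 179.83], [-69.29, 118.12], [-61.27, 80.66], [-181.25, 117.63], [-171.15, -9.14], [-177.46, 177.46]. Speed limits (degrees/s): [159.86, 159.86, 180, 180, 180, 180].

### API

Orientations are given as a 3x3 rotation matrix whose columns are the frame's x, y, z axes.
In Python, from station import sense, capture, camera_model, finish_job gives the robot as it stands.
- The arm moves only by the shell command python3 -m inch 'ROWS'. ROWS is JSON, a list of rows, each an object with "hand": the closure, from 0 (fully open) to 1 (shut); "slide": the shift along the world's x, y, z in cm, a list of three; "yaw": the turn about the world's z in rad. A call has 1 to 10 rows; each row is the pose to reach, as a shift and turn from the pose commanded when the call began; what a row does not reach only later rows make up. A row lasts 1/8 s, in which the tool goes at most 62.5 mm and 10.7 degrees, less where a joint would pass 70% of its speed; a pose out of reach is approached as far as the arm can. A call with a gripper value outside its range is refused whole. The fingers move at their own pace and stop on an object; the grip force is fixed at half the most. Time passes only in rows, so rows that repeat a pose let the fingers close. It gives the time, the measured TCP pose, the force and the opening at its end, in the units of the state.
- sense(): the state, without advancing time (a new reading comes with each control period).
- capture(name): name is "scene" or "top" or "wrist"; returns the picture (420x560x3 uint8, blue, green, red); there is no depth.
- camera_model(name): a dict with "mtx" (3x3 intrinsics, pixels), "k1" (the pictures are not rectified: a ray, as slopes to the right and down, at radius r is drawn at 1 + k1 r^2 times it, then the intrinsics apply), "xyz" and "orientation" of the camera in the world; the wrist camera has in their place "tool_from_camera" (4x4, takes a point from camera to tool coordinates, whose origin is the TCP and whose axes are the flange's). Camera axes: x right, y up, looking along -z (the intrinsics and any distortion apply to the point x, -y, -z); pixel columns grow to the right and rows downward; lengths in m; the calibration is good to about 2 mm. A picture is of the moment at which its call begins: read the wrist's pose just before it. camera_model takes no time and is no camera call.
- finish_job(): hands the job in, once; it reports no verdict.
The state is a dict: "time_s": time; "joints": joint angles; "joint_velocities": joint speeds; "effort": joint torques, N m; "tcp_pos": TCP position; "ee_rot": TCP orientation; "wrist_force": force on the tool from outside, world axes, zero at the start; "moment": the same for the moment, N m; "gripper_width": opening from 0.0 (shut) to 1.0 (fully open).
Only numpy, scipy, OpenCV 4.12 (cv2) and the standard library are available. Lean on these libraries where they do the work, as an engineer would, in place of code of your own. Each camera call takes 0.05 s, during which the arm holds its last target. There are 200 camera calls.

### The job

Raise the jig's ratchet prop click by click to its fourth notch (four clicks up from fully down), let it down gently until the pawl carries it and let go; never drop it or force it down on the pawl. Then lay the long black canister gently across the prop's saddle and the fixed cradle, centred and fully seated in both Vs so that it lies level, and leave everything else where it is.

Things in the scene. Friction and masses are not known exactly. Their poses are not given: they have to be found in the camera images.
- jig: assembly jig, fixed to the bench: aluminium plate 140 (x) x 300 (y) x 12 mm with the ratchet prop at its y = -100 mm and the fixed V cradle at its y = +100 mm. Origin: centre of the plate's underside, on the bench; z up, y from prop to cradle. The prop's column slides up and down in an upright grey sleeve, 52 x 50 mm, top 82 mm above the bench
- cradle_v (a point): bottom of the fixed cradle's V (where its two 45 degree faces meet), 165 mm above the bench, mid-length. The V opens upward, runs along the jig's y (30 mm long) and is 59 mm wide in the jig's x at its top, 30 mm above this point. A canister seated in it has its axis 35 mm above this point
- prop (a joint): height of the prop's ratchet column, m, up positive. It starts at 0, fully down on its stop, below the first notch. Six notches 10 mm apart: settled it reads 0.010 in the first (one click), 0.020 in the second, 0.030, 0.040 in the fourth (the wanted one), 0.050 ..., all shifted together by up to 4 mm either way, as the toothed strip is bolted on by hand each time. Travel ends at 0.070
- saddle_v (a point): bottom of the V of the saddle on top of the ratchet column, 125 mm + prop above the bench; moves with the column. V as on the fixed cradle, parallel to it and level with it in the fourth notch (within 4 mm)
- head (a point): centre of the steel head block under the saddle, 12 mm below saddle_v: 36 (x) x 30 (y) x 18 mm, axes as the jig's; moves with the column. Its flat faces at y = +-15 mm, flush with the V plates' ends above, are the grip for two fingers from above; below it a 20 x 20 mm column, free for 22 mm or more down to the sleeve. Column, head and saddle together 0.38 to 0.54 kg
- pawl: small sprung steel pawl, 12 mm wide, on the sleeve's +x side; origin on its pivot. It drops under the column's teeth. As the column rises the pull grows over about 4 mm from its weight alone to 8 to 14 N more, then falls back at once: the click. From there the column can be let down 1 to 2 mm until the pawl carries it; it cannot go back past a notch and the pawl cannot be freed. Let go above a notch, the column drops
- canister: the long black canister with aluminium end bands: a plain cylinder 50 mm diameter, 260 mm long, 0.44 to 0.66 kg, lying level. Origin at its centre, its y axis along its length; both ends alike. It starts lying on two low timber chocks, its axis 47 mm above the bench, the chocks 80 mm either side of the middle of the pair (canister up to 15 mm off along them) and 24 mm wide, so it can be gripped round its middle from above
- screw_jar: small clear jar, 36 mm across, 45 mm high, standing on the jig plate midway between prop and cradle. Origin: centre of its underside. A bystander
- screwdriver: screwdriver lying beside the canister's chocks. Origin about its middle. A bystander
- wrench: open wrench lying beyond the jig. Origin about its middle. A bystander
- pliers: pliers with orange handles, 160 mm long, lying beyond the jig. Origin at the pivot. A bystander
- tape_roll: roll of tape, 90 mm across, 25 mm high. Origin: centre of its underside. A bystander
- small_carton: small cardboard box 90 x 70 x 50 mm. Origin: centre of its underside. A bystander
- spare_cap: short, thick black domed capsule standing upright, 72 mm across, 120 mm high (not the canister to be laid). Origin: centre of its underside. A bystander

How it is judged (in metres and radians):
On the way:
1. the prop stands settled in its fourth notch, let go, with the canister still on its chocks (value of joint prop between 0.035 and 0.045 m and velocity of joint prop between -0.005 and 0.005 m/s and contact force between the fingers and anything else below 0.5 N and distance of canister from where it was at the start of the episode below 0.03 m), for 0.2 s.
At the end, for the whole second after the job is handed in: The prop rests in its fourth notch (joint between 35 and 45 mm) and the canister lies still in both Vs: its centre within 8 mm of the jig's long centre line, within 25 mm of midway between prop and cradle and 193 to 208 mm above the bench, level within 0.035 rad and along the jig within 0.06 rad (value of joint prop between 0.035 and 0.045 m and velocity of joint prop between -0.005 and 0.005 m/s and x of canister in the frame of jig between -0.008 and 0.008 m and y of canister in the frame of jig between -0.025 and 0.025 m and z of canister in the frame of jig between 0.193 and 0.208 m and angle between the y axis of canister and the y axis of jig, either way round below 0.06 rad and angle between canister's own y axis and vertical between 1.5358 and 1.6058 rad and linear speed of canister below 0.01 m/s and angular speed of canister below 0.1 rad/s); the robot touches nothing.
It fails at once if the prop's column is dropped (falls faster than 0.08 m/s) (velocity of joint prop below -0.08 m/s).
It fails at once if the column is forced down on the pawl (more than 20 N on the pawl) (contact force between pawl and anything else above 20 N).
It fails at once if the canister is dropped or pressed onto the jig (more than 25 N) (contact force between canister and jig above 25 N).
It fails at once if a bystander is moved by more than 20 mm (distance of any of screw_jar, screwdriver, wrench, pliers, tape_roll, small_carton, spare_cap from where it was at the start of the episode above 0.02 m).
It also fails if it takes over 72 s, if anything falls off the work surface, if the arm or the gripper's body presses on something with over 40 N, if the wrist force passes 120 N, or if a joint passes its speed limit or range.

## Working session

There is one attempt and no reset: what is moved stays moved. The work goes in short steps, Python scripts to look and compute and a shell command to move; the robot and the scene stay as the last step left them, time stands still between calls to the robot, and variables do not carry over. Pictures are saved under pics/ and viewed, about 8 in all and at most 12, crops included, and the job is handed in when it is done.

```bash
ls; mkdir -p pics; cat > h.py <<'E'
import numpy as np,cv2
from station import sense,capture,camera_model,finish_job
def cam(name,st=None):
    m=camera_model(name);K=np.array(m['mtx'])
    if name=='wrist':
        st=st or sense();T=np.eye(4);T[:3,:3]=st['ee_rot'];T[:3,3]=st['tcp_pos'];T=T@np.array(m['tool_from_camera'])
        return K,m['k1'],T[:3,3],T[:3,:3]
    return K,m['k1'],np.array(m['xyz']),np.array(m['orientation'])
def ray(c,u,v):
    K,k1,p,R=c
    d=np.array([(u-K[0,2])/K[0,0],(v-K[1,2])/K[1,1]]);s=d.copy()
    for _ in range(20): s=d/(1+k1*(s@s))
    r=R@np.array([s[0],-s[1],-1]);return p,r/np.linalg.norm(r)
def onz(c,u,v,z):
    p,r=ray(c,u,v);return p+r*(z-p[2])/r[2]
def proj(c,P):
    K,k1,p,R=c;q=R.T@(np.array(P)-p);s=np.array([q[0],-q[1]])/-q[2];s=s*(1+k1*(s@s))
    return K[0,0]*s[0]+K[0,2],K[1,1]*s[1]+K[1,2]
E
python3 - <<'E'
from h import *
s=sense();print(s['tcp_pos'],np.round(s['ee_rot'],3),s['wrist_force'],s['gripper_width'])
for n in('scene','top'):
    i=capture(n);cv2.imwrite(f'pics/{n}0.png',i);c=cam(n);print(n,c)
print(camera_model('wrist'))
E
```

```text
pics
[ 0.27550013 -0.56049573  0.29112373] [[-0.898 -0.441 -0.001]
 [-0.441  0.898  0.002]
 [ 0.     0.002 -1.   ]] [ 0.3336149  -0.31669487 -0.07392866] 0.9961451608162648
scene (array([[456.91898731,   0.        , 281.00074463],
       [  0.        , 456.91898731, 211.24197493],
       [  0.        ,   0.        ,   1.        ]]), 0.009813673178961497, array([1.33051658, 0.82914762, 0.86354637]), array([[-0.71573529, -0.40669048,  0.56773749],
       [ 0.69814141, -0.39579021,  0.59661436],
       [-0.01793244,  0.82337899,  0.56720848]]))
top (array([[443.30300148,   0.        , 275.95858085],
       [  0.        , 443.30300148, 202.83273682],
       [  0.        ,   0.        ,   1.        ]]), -0.04841616883776864, array([0.39069276, 0.05871106, 1.5819254 ]), array([[-0.01388487,  0.99068754, -0.13544524],
       [-0.99989744, -0.01328121,  0.00535951],
       [ 0.00351072,  0.13550577,  0.99077034]]))
{'mtx': array([[316.27669865,   0.        , 282.89901652],
       [  0.        , 316.27669865, 214.6323021 ],
       [  0.        ,   0.        ,   1.        ]]), 'k1': 0.024665485026820342, 'tool_from_camera': array([[ 2.64559929e-04,  9.62723167e-01,  2.70488508e-01,
         7.54763005e-02],
       [ 9.99999956e-01, -2.90534010e-04,  5.59872380e-05,
        -1.09023197e-03],
       [ 1.32486322e-04,  2.70488481e-01, -9.62723202e-01,
        -9.19822372e-02],
       [ 0.00000000e+00,  0.00000000e+00,  0.00000000e+00,
         1.00000000e+00]])}
```

View pics/top0.png

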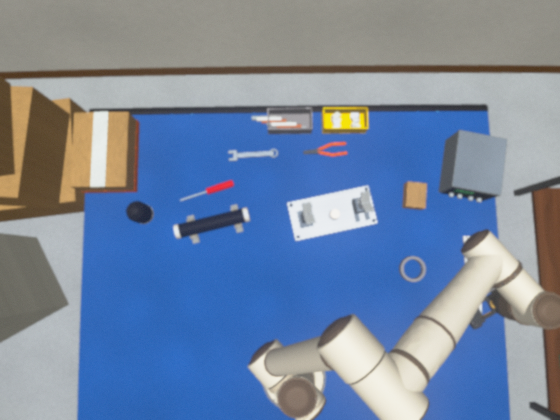

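View pics/scene0.png

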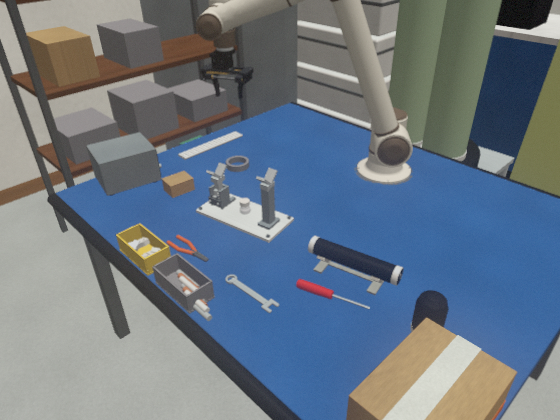

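The top view shows the plate around (332,213), with the prop on the right at about (362,205) and the cradle on the left at about (306,215). The canister is at (211,222) and the jar at (334,213). The scene view confirms that the taller post, the cradle, is on the canister's side.

```bash
python3 - <<'E'
from h import *
i=cv2.imread('pics/top0.png');c=cam('top');h=cv2.cvtColor(i,cv2.COLOR_BGR2HSV)
m=((h[...,1]<90)&(h[...,2]>90)).astype(np.uint8)
w=m.copy();w[:]=0;w[180:245,283:382]=m[180:245,283:382]
cs=max(cv2.findContours(w,0,2)[0],key=cv2.contourArea)
r=cv2.minAreaRect(cs);b=cv2.boxPoints(r);P=np.array([onz(c,u,v,.012) for u,v in b]);print(r,P.round(4))
print('centre',P.mean(0),[np.linalg.norm(P[k]-P[k-1]) for k in range(4)])
# canister bands
w=m.copy();w[:]=0;w[195:245,168:255]=m[195:245,168:255]
for k in cv2.findContours(w,0,2)[0]:
    if cv2.contourArea(k)>15: 
        q=cv2.minAreaRect(k);print(q,onz(c,*q[0],.06))
d=(h[...,2]<60).astype(np.uint8);w=d*0;w[195:245,168:255]=d[195:245,168:255]
k=max(cv2.findContours(w,0,2)[0],key=cv2.contourArea);q=cv2.minAreaRect(k);print('can',q,[onz(c,u,v,.047).round(4) for u,v in cv2.boxPoints(q)],onz(c,*q[0],.055))
E
```

```text
((331.7536315917969, 212.51705932617188), (40.578800201416016, 85.34818267822266), 77.90524291992188) [[ 0.6092  0.0151  0.012 ]
 [ 0.6703 -0.2871  0.012 ]
 [ 0.5264 -0.3115  0.012 ]
 [ 0.4672 -0.0126  0.012 ]]
centre [ 0.56829487 -0.14903121  0.012     ] [np.float64(0.14465729124171745), np.float64(0.3082610817087205), np.float64(0.14593984349950959), np.float64(0.3046446042749789)]
((194.4000244140625, 238.2000274658203), (9.486831665039062, 8.22192096710205), 71.56504821777344) [0.47999879 0.33207742 0.06      ]
((176.7115478515625, 231.05770874023438), (14.512594223022461, 6.864064693450928), 78.69007110595703) [0.50529791 0.39337045 0.06      ]
((238.32354736328125, 227.29412841796875), (9.45888900756836, 7.761139392852783), 75.96376037597656) [0.51556745 0.18110539 0.06      ]
((189.80001831054688, 218.4000244140625), (6.324554920196533, 8.221921920776367), 71.56504821777344) [0.54849376 0.34868776 0.06      ]
((245.058837890625, 214.2353057861328), (14.55213737487793, 7.276068687438965), 75.96376037597656) [0.5604445  0.15771966 0.06      ]
((233.5, 207.5), (7.0, 7.0), 90.0) [0.5844202 0.1976216 0.06     ]
((188.80001831054688, 196.90000915527344), (2.2135941982269287, 16.76007080078125), 71.56504821777344) [0.62362131 0.35309505 0.06      ]Traceback (most recent call last):
  File "<stdin>", line 14, in <module>
ValueError: max() iterable argument is empty
```

```bash
python3 -m inch '[{"hand":0,"slide":[4,4,5],"yaw":-0.1},{"hand":0,"slide":[8,8,5],"yaw":-0.2},{"hand":0,"slide":[12,12,5],"yaw":-0.258},{"hand":0,"slide":[16,16,5],"yaw":-0.258},{"hand":0,"slide":[20,20,5],"yaw":-0.258},{"hand":0,"slide":[24,24,5],"yaw":-0.258},{"hand":0,"slide":[28,28,5],"yaw":-0.258},{"hand":0,"slide":[31.2,31.3,5],"yaw":-0.258},{"hand":0,"slide":[31.2,31.3,5],"yaw":-0.258},{"hand":0,"slide":[31.2,31.3,5],"yaw":-0.258}]'
python3 - <<'E'
from h import *
s=sense();print(s['time_s'],s['tcp_pos'],np.round(s['ee_rot'],3),s['wrist_force'])
i=capture('wrist');c=cam('wrist',s);cv2.imwrite('pics/w1.png',i)
C=np.array([.568,-.149,0]);y=np.array([-.198,.98,0]);x=np.array([.98,.198,0])
for n,q in dict(saddle=C-.1*y+[0,0,.125],jar=C+[0,0,.012],cradle=C+.1*y+[0,0,.165]).items():print(n,proj(c,q))
E
```

```text
time_s: 1.35
tcp_pos: [0.5874, -0.2479, 0.3416]
ee_rot: [[-0.98, -0.198, -0.001], [-0.198, 0.98, 0.0], [0.001, 0.001, -1.0]]
wrist_force: [-0.3, -0.4, -0.1]
gripper_width: 0.998
1.35 [ 0.58740169 -0.24786125  0.34163357] [[-0.98  -0.198 -0.001]
 [-0.198  0.98   0.   ]
 [ 0.001  0.001 -1.   ]] [-0.32426382 -0.36251098 -0.05705295]
saddle (np.float64(284.980958249388), np.float64(204.36302015199504))
jar (np.float64(358.6653720216784), np.float64(184.3716060758622))
cradle (np.float64(514.7277192818171), np.float64(215.12871348487374))
```

View pics/w1.png

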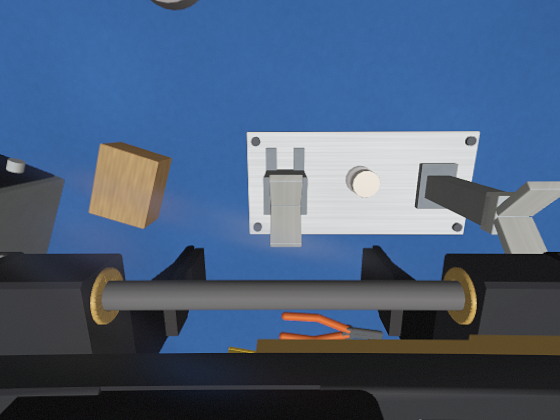

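The wrist view shows the plate with corners at (248,132), (479,132) and (249,234). The saddle covers columns 270–302, rows 168–247, and the jar is at (364,182). The cradle is at the right, with its V at about (500,212).

```bash
python3 - <<'E'
from h import *
i=cv2.imread('pics/w1.png');c=cam('wrist')
h=cv2.cvtColor(i,cv2.COLOR_BGR2HSV);m=((h[...,1]<70)&(h[...,2]>120)).astype(np.uint8);m[:125]=0;m[236:]=0;m[:,:240]=0;m[:,483:]=0
ed={}
col=m[:, 310:410];t=[(u,np.argmax(m[:,u])) for u in list(range(260,262))+list(range(310,470))]
bt=[(u,len(m)-1-np.argmax(m[::-1,u])) for u in range(310,440)]
lf=[(np.argmax(m[v]),v) for v in range(140,228)]
rt=[(559-np.argmax(m[v,::-1]),v) for v in range(138,175)]
L={}
for n,p,o in(('t',t,(0,0)),('b',bt,(0,1)),('l',lf,(0,0)),('r',rt,(1,0))):
    P=np.array([onz(c,u+o[0]-.5,v+o[1]-.5,.012)[:2] for u,v in p]);f=cv2.fitLine(P.astype(np.float32),cv2.DIST_HUBER,0,1e-5,1e-5).ravel();L[n]=f;print(n,f)
def X(a,b):
    a,b=L[a],L[b];k=np.linalg.solve(np.c_[a[:2],-b[:2]],b[2:]-a[2:]);return a[2:]+k[0]*a[:2]
Q=[X('t','l'),X('t','r'),X('b','r'),X('b','l')];print(np.round(Q,4),[np.linalg.norm(Q[k]-Q[k-1]) for k in range(4)]);C=np.mean(Q,0)
y=(Q[1]+Q[2]-Q[0]-Q[3]);y/=np.linalg.norm(y);print('C',C,'y',y,'yaw',np.arctan2(-y[0],y[1]))
x=np.array([y[1],-y[0]])
for n,q in dict(sadTopRobot=(-.0295,-.1,.155),sadTopFar=(.0295,-.1,.155),cornerL=(.0295,-.115,.155),cornerR=(.0295,-.085,.155),jar=(0,0,.057),crad=(0,.085,.165)).items():
    print(n,np.round(proj(c,np.r_[C+q[0]*x+q[1]*y,q[2]]),1))
E
```

```text
t [ 0.20135492 -0.97951835  0.4885668  -0.10611896]
b [ 0.18664803 -0.9824268   0.63490695 -0.12382029]
l [ 0.98072636  0.19538622  0.5964296  -0.29657778]
r [ 0.98144567  0.19174057  0.5070621  -0.00923322]
[[ 0.5304 -0.3097]
 [ 0.4701 -0.0164]
 [ 0.6093  0.0107]
 [ 0.6651 -0.2829]] [np.float32(0.13735381), np.float32(0.29941297), np.float32(0.14183888), np.float32(0.29889217)]
C [ 0.56875604 -0.1495797 ] y [-0.1940133  0.980999 ] yaw 0.19525152
sadTopRobot [285.1 180.6]
sadTopFar [284.8 242.9]
cornerL [268.8 242.9]
cornerR [300.7 243. ]
jar [367.  191.5]
crad [496.4 216.3]
```

```bash
python3 - <<'E'
from h import *
i=cv2.imread('pics/w1.png')
a=cv2.resize(i[160:255,255:315],None,fx=6,fy=6,interpolation=2);b=cv2.resize(i[160:255,480:550],None,fx=6,fy=6,interpolation=2)
cv2.imwrite('pics/w1c.png',np.hstack([a,b]))
E
```

```text
(no output)
```

View pics/w1c.png

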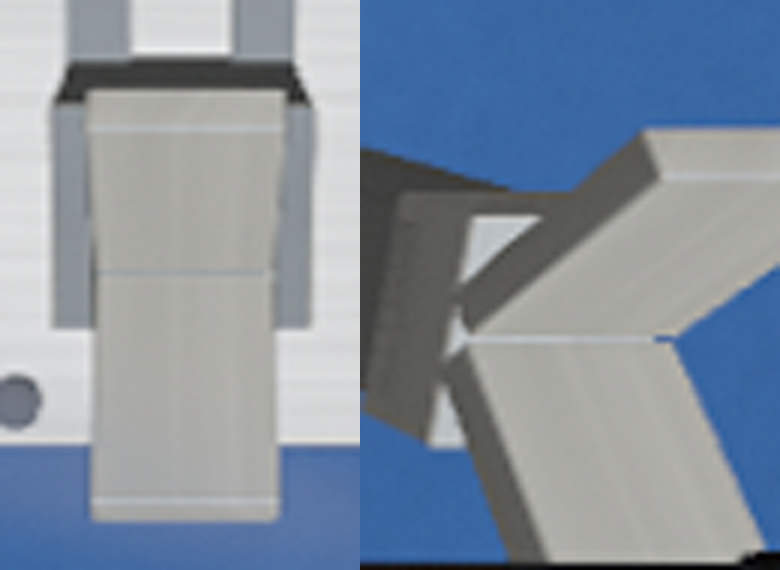

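The crop shows the saddle V line at row 205.3, columns 271.3–300.3, and the near end of the cradle V at (497.8,216.7). Both are within about 1.5 px of the prediction from the plate.

```bash
python3 - <<'E'
from h import *
c=cam('wrist')
a=onz(c,285.8,205.3,.125);b=onz(c,497.8,216.7,.165);d=(b-a)[:2];L=np.hypot(*d)
print(a,b,L,'exp .185','yaw',np.arctan2(-d[0],d[1]));m=a[:2]+.1*d/L;print('mid',m,'tcp over saddle delta cm',(a[:2]-sense()['tcp_pos'][:2])*100)
E
```

```text
[ 0.58848277 -0.24651336  0.125     ] [ 0.55240973 -0.06489655  0.165     ] 0.1851646000027419 exp .185 yaw 0.19606990825608078
mid [ 0.56900116 -0.14842938] tcp over saddle delta cm [0.13834769 0.18461821]
```

```bash
python3 -m inch '[{"hand":0,"slide":[0.14,0.18,-5],"yaw":-0.003},{"hand":0,"slide":[0.14,0.18,-10],"yaw":-0.003},{"hand":0,"slide":[0.14,0.18,-14],"yaw":-0.003},{"hand":0,"slide":[0.14,0.18,-16.5],"yaw":-0.003},{"hand":0,"slide":[0.14,0.18,-17.6],"yaw":-0.003},{"hand":0,"slide":[0.14,0.18,-17.6],"yaw":-0.003},{"hand":0,"slide":[0.14,0.18,-17.6],"yaw":-0.003}]'
python3 -m inch '[{"hand":1,"slide":[0,0,0],"yaw":0},{"hand":1,"slide":[0,0,0],"yaw":0},{"hand":1,"slide":[0,0,0],"yaw":0},{"hand":1,"slide":[0,0,0],"yaw":0},{"hand":1,"slide":[0,0,0],"yaw":0},{"hand":1,"slide":[0,0,0],"yaw":0},{"hand":1,"slide":[0,0,0],"yaw":0},{"hand":1,"slide":[0,0,0],"yaw":0}]'
```

```text
time_s: 2.28
tcp_pos: [0.5897, -0.2466, 0.1679]
ee_rot: [[-0.981, -0.194, 0.003], [-0.194, 0.981, -0.001], [-0.003, -0.001, -1.0]]
wrist_force: [-0.4, 0.4, 0.4]
gripper_width: 0.997
time_s: 3.28
tcp_pos: [0.5889, -0.2452, 0.1662]
ee_rot: [[-0.981, -0.195, -0.001], [-0.195, 0.981, 0.001], [0.0, 0.001, -1.0]]
wrist_force: [-1.1, 6.5, 1.1]
gripper_width: 0.344
```

```bash

f(){ grep -E 'tcp_pos|wrist_force' | sed 's/tcp_pos//;s/wrist_//' | tr '\n' ' '; echo; }
python3 -m inch '[{"hand":1,"slide":[0,0.1,0.2],"yaw":0},{"hand":1,"slide":[0,0.1,0.4],"yaw":0},{"hand":1,"slide":[0,0.1,0.4],"yaw":0}]'|f
python3 -m inch '[{"hand":1,"slide":[0,0,0.1],"yaw":0},{"hand":1,"slide":[0,0,0.1],"yaw":0}]'|f
python3 -m inch '[{"hand":1,"slide":[0,0,0.1],"yaw":0},{"hand":1,"slide":[0,0,0.1],"yaw":0}]'|f
python3 -m inch '[{"hand":1,"slide":[0,0,0.1],"yaw":0},{"hand":1,"slide":[0,0,0.1],"yaw":0}]'|f
python3 -m inch '[{"hand":1,"slide":[0,0,0.1],"yaw":0},{"hand":1,"slide":[0,0,0.1],"yaw":0}]'|f
python3 -m inch '[{"hand":1,"slide":[0,0,0.1],"yaw":0},{"hand":1,"slide":[0,0,0.1],"yaw":0}]'|f
python3 -m inch '[{"hand":1,"slide":[0,0,0.1],"yaw":0},{"hand":1,"slide":[0,0,0.1],"yaw":0}]'|f
python3 -m inch '[{"hand":1,"slide":[0,0,0.1],"yaw":0},{"hand":1,"slide":[0,0,0.1],"yaw":0}]'|f
python3 -m inch '[{"hand":1,"slide":[0,0,0.1],"yaw":0},{"hand":1,"slide":[0,0,0.1],"yaw":0}]'|f
python3 -m inch '[{"hand":1,"slide":[0,0,0.1],"yaw":0},{"hand":1,"slide":[0,0,0.1],"yaw":0}]'|f
python3 -m inch '[{"hand":1,"slide":[0,0,0.1],"yaw":0},{"hand":1,"slide":[0,0,0.1],"yaw":0}]'|f
python3 -m inch '[{"hand":1,"slide":[0,0,0.1],"yaw":0},{"hand":1,"slide":[0,0,0.1],"yaw":0}]'|f
python3 -m inch '[{"hand":1,"slide":[0,0,0.1],"yaw":0},{"hand":1,"slide":[0,0,0.1],"yaw":0}]'|f
```

```text
: [0.5889, -0.2451, 0.1697] force: [0.2, 0.6, -4.5] 
: [0.5889, -0.2451, 0.1711] force: [1.8, 0.9, -4.4] 
: [0.5889, -0.2451, 0.1723] force: [1.4, 1.7, -4.5] 
: [0.5889, -0.2451, 0.1733] force: [-0.3, 2.0, -4.3] 
: [0.5889, -0.2451, 0.1743] force: [-0.5, 2.4, -4.0] 
: [0.5889, -0.2451, 0.1753] force: [-0.1, 2.1, -3.7] 
: [0.5889, -0.2451, 0.1763] force: [-1.6, 2.3, -3.9] 
: [0.5889, -0.2451, 0.1769] force: [-1.0, 2.3, -6.7] 
: [0.5889, -0.245, 0.177] force: [2.1, 0.0, -13.2] 
: [0.5889, -0.2451, 0.1778] force: [3.7, -2.1, -19.5] 
: [0.5889, -0.2451, 0.1798] force: [2.7, -1.6, -18.9] 
: [0.5889, -0.245, 0.1839] force: [-2.1, 2.6, -5.3] 
: [0.5889, -0.2451, 0.1835] force: [-3.1, 1.6, -3.7]
```

```bash

f(){ grep -E 'tcp_pos|wrist_force' | sed 's/tcp_pos//;s/wrist_//' | tr '\n' ' '; echo; }
python3 -m inch '[{"hand":1,"slide":[0,0,0.1],"yaw":0},{"hand":1,"slide":[0,0,0.2],"yaw":0},{"hand":1,"slide":[0,0,0.3],"yaw":0},{"hand":1,"slide":[0,0,0.4],"yaw":0}]'|f
python3 -m inch '[{"hand":1,"slide":[0,0,0.1],"yaw":0},{"hand":1,"slide":[0,0,0.2],"yaw":0},{"hand":1,"slide":[0,0,0.2],"yaw":0}]'|f
python3 -m inch '[{"hand":1,"slide":[0,0,0.1],"yaw":0},{"hand":1,"slide":[0,0,0.1],"yaw":0}]'|f
python3 -m inch '[{"hand":1,"slide":[0,0,0.1],"yaw":0},{"hand":1,"slide":[0,0,0.1],"yaw":0}]'|f
python3 -m inch '[{"hand":1,"slide":[0,0,0.1],"yaw":0},{"hand":1,"slide":[0,0,0.1],"yaw":0}]'|f
python3 -m inch '[{"hand":1,"slide":[0,0,0.1],"yaw":0},{"hand":1,"slide":[0,0,0.1],"yaw":0}]'|f
python3 -m inch '[{"hand":1,"slide":[0,0,0.1],"yaw":0},{"hand":1,"slide":[0,0,0.2],"yaw":0},{"hand":1,"slide":[0,0,0.3],"yaw":0},{"hand":1,"slide":[0,0,0.4],"yaw":0}]'|f
python3 -m inch '[{"hand":1,"slide":[0,0,0.1],"yaw":0},{"hand":1,"slide":[0,0,0.2],"yaw":0},{"hand":1,"slide":[0,0,0.2],"yaw":0}]'|f
python3 -m inch '[{"hand":1,"slide":[0,0,0.1],"yaw":0},{"hand":1,"slide":[0,0,0.1],"yaw":0}]'|f
python3 -m inch '[{"hand":1,"slide":[0,0,0.1],"yaw":0},{"hand":1,"slide":[0,0,0.1],"yaw":0}]'|f
python3 -m inch '[{"hand":1,"slide":[0,0,0.1],"yaw":0},{"hand":1,"slide":[0,0,0.1],"yaw":0}]'|f
```

```text
: [0.5889, -0.2451, 0.1861] force: [-2.9, 2.6, -4.9] 
: [0.5889, -0.2451, 0.187] force: [-1.0, 1.4, -12.3] 
: [0.5889, -0.2451, 0.1877] force: [0.6, -1.8, -18.8] 
: [0.5889, -0.245, 0.1898] force: [0.9, -1.0, -18.4] 
: [0.5889, -0.245, 0.194] force: [-4.0, 2.2, -5.0] 
: [0.5888, -0.245, 0.1947] force: [-4.4, 2.8, -3.7] 
: [0.5889, -0.2451, 0.197] force: [-2.6, 1.7, -9.6] 
: [0.5889, -0.2451, 0.1971] force: [-1.6, -0.5, -15.1] 
: [0.5889, -0.2451, 0.1981] force: [-0.3, -1.7, -19.0] 
: [0.5889, -0.2451, 0.2001] force: [-1.0, -0.5, -17.1] 
: [0.5889, -0.245, 0.2044] force: [-4.9, 2.5, -4.2]
```

```bash

f(){ grep -E 'tcp_pos|wrist_force' | sed 's/tcp_pos//;s/wrist_//' | tr '\n' ' '; echo; }
python3 -m inch '[{"hand":1,"slide":[0,0,0.1],"yaw":0},{"hand":1,"slide":[0,0,0.2],"yaw":0},{"hand":1,"slide":[0,0,0.3],"yaw":0},{"hand":1,"slide":[0,0,0.4],"yaw":0}]'|f
python3 -m inch '[{"hand":1,"slide":[0,0,0.1],"yaw":0},{"hand":1,"slide":[0,0,0.2],"yaw":0},{"hand":1,"slide":[0,0,0.2],"yaw":0}]'|f
python3 -m inch '[{"hand":1,"slide":[0,0,0.1],"yaw":0},{"hand":1,"slide":[0,0,0.1],"yaw":0}]'|f
python3 -m inch '[{"hand":1,"slide":[0,0,0.1],"yaw":0},{"hand":1,"slide":[0,0,0.1],"yaw":0}]'|f
python3 -m inch '[{"hand":1,"slide":[0,0,0.1],"yaw":0},{"hand":1,"slide":[0,0,0.1],"yaw":0}]'|f
python3 -m inch '[{"hand":1,"slide":[0,0,0.1],"yaw":0},{"hand":1,"slide":[0,0,0.1],"yaw":0}]'|f
python3 -m inch '[{"hand":1,"slide":[0,0,0],"yaw":0},{"hand":1,"slide":[0,0,0],"yaw":0}]'|f
```

```text
: [0.5889, -0.245, 0.207] force: [-4.4, 2.7, -8.3] 
: [0.589, -0.245, 0.207] force: [-4.5, 2.7, -9.9] 
: [0.589, -0.2451, 0.2072] force: [-3.5, -0.0, -16.2] 
: [0.5889, -0.2451, 0.2083] force: [-2.6, 0.7, -17.9] 
: [0.5889, -0.2451, 0.2102] force: [-2.9, -0.7, -17.9] 
: [0.5889, -0.245, 0.2147] force: [-7.2, 4.1, -5.9] 
: [0.5889, -0.245, 0.2149] force: [-6.7, 2.9, -5.2]
```

```bash

f(){ grep -E 'tcp_pos|wrist_force' | sed 's/tcp_pos//;s/wrist_//' | tr '\n' ' '; echo; }
python3 -m inch '[{"hand":1,"slide":[0,0,-0.05],"yaw":0},{"hand":1,"slide":[-0.05,0,-0.1],"yaw":0},{"hand":1,"slide":[-0.1,0,-0.1],"yaw":0},{"hand":1,"slide":[-0.1,0,-0.1],"yaw":0}]'|f
python3 -m inch '[{"hand":1,"slide":[0,0,-0.05],"yaw":0},{"hand":1,"slide":[0,0,-0.05],"yaw":0}]'|f
python3 -m inch '[{"hand":1,"slide":[0,0,-0.05],"yaw":0},{"hand":1,"slide":[0,0,-0.05],"yaw":0}]'|f
python3 -m inch '[{"hand":1,"slide":[0,0,-0.05],"yaw":0},{"hand":1,"slide":[0,0,-0.05],"yaw":0}]'|f
```

```text
: [0.5887, -0.245, 0.2144] force: [-6.2, 3.5, -4.6] 
: [0.5887, -0.245, 0.2139] force: [-5.1, 2.2, -5.8] 
: [0.5887, -0.245, 0.2134] force: [-5.6, 3.3, -4.6] 
: [0.5887, -0.245, 0.2129] force: [-5.2, 3.7, -4.3]
```

```bash

f(){ grep -E 'tcp_pos|wrist_force' | sed 's/tcp_pos//;s/wrist_//' | tr '\n' ' '; echo; }
python3 -m inch '[{"hand":1,"slide":[0,0,-0.05],"yaw":0},{"hand":1,"slide":[0,0,-0.05],"yaw":0}]'|f
python3 -m inch '[{"hand":1,"slide":[0,0,-0.05],"yaw":0},{"hand":1,"slide":[0,0,-0.05],"yaw":0}]'|f
python3 -m inch '[{"hand":1,"slide":[0,0,-0.05],"yaw":0},{"hand":1,"slide":[0,0,-0.05],"yaw":0}]'|f
```

```text
: [0.5887, -0.245, 0.2124] force: [-5.9, 4.1, -4.5] 
: [0.5887, -0.245, 0.2119] force: [-5.0, 3.5, -4.8] 
: [0.5887, -0.245, 0.2114] force: [-4.9, 4.7, -4.2]
```

```bash

f(){ grep -E 'tcp_pos|wrist_force' | sed 's/tcp_pos//;s/wrist_//' | tr '\n' ' '; echo; }
python3 -m inch '[{"hand":1,"slide":[0,0,-0.05],"yaw":0},{"hand":1,"slide":[0,0,-0.05],"yaw":0}]'|f
python3 -m inch '[{"hand":1,"slide":[0,0,-0.05],"yaw":0},{"hand":1,"slide":[0,0,-0.05],"yaw":0}]'|f
python3 -m inch '[{"hand":1,"slide":[0,0,-0.03],"yaw":0},{"hand":1,"slide":[0,0,-0.03],"yaw":0}]'|f
```

```text
: [0.5887, -0.245, 0.2109] force: [-6.3, 4.1, -5.0] 
: [0.5887, -0.245, 0.2104] force: [-5.5, 3.3, -4.8] 
: [0.5887, -0.245, 0.2101] force: [-5.6, 3.5, -4.5]
```

```bash

f(){ grep -E 'tcp_pos|wrist_force' | sed 's/tcp_pos//;s/wrist_//' | tr '\n' ' '; echo; }
python3 -m inch '[{"hand":1,"slide":[0,0,-0.03],"yaw":0},{"hand":1,"slide":[0,0,-0.03],"yaw":0}]'|f
python3 -m inch '[{"hand":1,"slide":[0,0,-0.03],"yaw":0},{"hand":1,"slide":[0,0,-0.03],"yaw":0}]'|f
python3 -m inch '[{"hand":1,"slide":[0,0,-0.03],"yaw":0},{"hand":1,"slide":[0,0,-0.03],"yaw":0}]'|f
```

```text
: [0.5887, -0.245, 0.21] force: [-6.4, 3.4, -3.8] 
: [0.5887, -0.245, 0.21] force: [-6.7, 3.9, -3.1] 
: [0.5887, -0.245, 0.21] force: [-6.4, 3.6, -1.8]
```

```bash

python3 -m inch '[{"hand":1,"slide":[0,0,-0.03],"yaw":0},{"hand":1,"slide":[0,0,-0.05],"yaw":0},{"hand":1,"slide":[0,0,-0.05],"yaw":0}]'
python3 -m inch '[{"hand":0.3,"slide":[0,0,-0.05],"yaw":0},{"hand":0,"slide":[0,0,-0.05],"yaw":0},{"hand":0,"slide":[0,0,-0.05],"yaw":0},{"hand":0,"slide":[0,0,-0.05],"yaw":0},{"hand":0,"slide":[0,0,-0.05],"yaw":0},{"hand":0,"slide":[0,0,-0.05],"yaw":0}]'
```

```text
time_s: 16.15
tcp_pos: [0.5887, -0.245, 0.2099]
ee_rot: [[-0.981, -0.196, 0.004], [-0.196, 0.981, -0.002], [-0.004, -0.003, -1.0]]
wrist_force: [-7.4, 4.1, -0.1]
gripper_width: 0.342
time_s: 16.9
tcp_pos: [0.5882, -0.2452, 0.2039]
ee_rot: [[-0.981, -0.195, -0.0], [-0.195, 0.981, -0.0], [0.0, -0.0, -1.0]]
wrist_force: [0.3, 0.7, -0.4]
gripper_width: 0.933
```

```bash

python3 -m inch '[{"hand":0,"slide":[0,0,2],"yaw":0},{"hand":0,"slide":[0,0,6],"yaw":0},{"hand":0,"slide":[0,0,10],"yaw":0},{"hand":0,"slide":[0,0,14],"yaw":0},{"hand":0,"slide":[0,0,16],"yaw":0},{"hand":0,"slide":[0,0,16],"yaw":0},{"hand":0,"slide":[0,0,16],"yaw":0}]'
python3 - <<'E'
from h import *
s=sense();i=capture('wrist');c=cam('wrist',s);cv2.imwrite('pics/w2.png',i);np.save('w2.npy',c[2])
S=np.array([.58848,-.24651]);y=np.array([-.1945,.981]);x=np.array([.981,.1945])
for p in(.034,.044):
  print(p,[np.round(proj(c,np.r_[S+a*x+b*y,.125+p+(.03 if a else 0)]),1) for a in(-.0295,0,.0295) for b in(-.015,.015)])
a=cv2.resize(i[140:280,230:345],None,fx=4,fy=4,interpolation=2);cv2.imwrite('pics/w2c.png',a)
E
```

```text
time_s: 17.77
tcp_pos: [0.5877, -0.2449, 0.3624]
ee_rot: [[-0.981, -0.194, -0.002], [-0.194, 0.981, 0.001], [0.002, 0.001, -1.0]]
wrist_force: [-0.0, 0.4, -0.3]
gripper_width: 0.996
0.034 [array([264.5, 182.7]), array([299.9, 182.7]), array([266.7, 207.7]), array([297.8, 207.7]), array([265.6, 247.8]), array([299. , 247.8])]
0.044 [array([263.9, 184.8]), array([300.6, 184.8]), array([266.2, 210.3]), array([298.3, 210.3]), array([265. , 252.1]), array([299.6, 252. ])]
```

View pics/w2c.png

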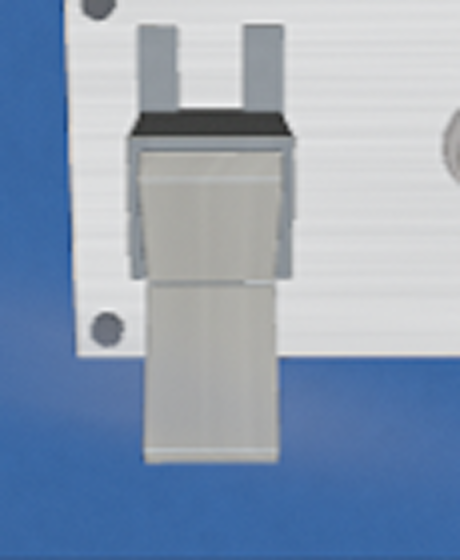

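The V edges at rows 185, 210.7 and 253 put the prop at about 44 mm, which is the fourth notch and agrees with the 43.8 mm TCP rise. Next is a look at the canister.

```bash

python3 -c "
from h import *;print(sense()['joints'])"
python3 -m inch '[{"hand":0,"slide":[-0.5,6,0],"yaw":0},{"hand":0,"slide":[-1,12,0],"yaw":0},{"hand":0,"slide":[-2,18,0],"yaw":0},{"hand":0,"slide":[-2.5,24,0],"yaw":0},{"hand":0,"slide":[-3,30,0],"yaw":0},{"hand":0,"slide":[-4,36,0],"yaw":0},{"hand":0,"slide":[-4.5,42,0],"yaw":0},{"hand":0,"slide":[-5,48,0],"yaw":0},{"hand":0,"slide":[-5.5,52,0],"yaw":0},{"hand":0,"slide":[-5.5,52,0],"yaw":0}]'
python3 -m inch '[{"hand":0,"slide":[0,0,0],"yaw":0},{"hand":0,"slide":[0,0,0],"yaw":0}]'
python3 - <<'E'
from h import *
s=sense();print(s['joints']);i=capture('wrist');cv2.imwrite('pics/w3.png',i)
import pickle;pickle.dump(cam('wrist',s),open('w3.pkl','wb'))
E
```

```text
[-8.09920355e+00  2.12352626e+01  9.17183560e+00 -2.89519982e-02
 -7.81190206e+01 -7.06821542e+01]
time_s: 19.08
tcp_pos: [0.5323, 0.2774, 0.3618]
ee_rot: [[-0.98, -0.198, -0.003], [-0.198, 0.98, -0.002], [0.003, -0.001, -1.0]]
wrist_force: [0.1, -0.7, 0.4]
gripper_width: 1.002
time_s: 19.32
tcp_pos: [0.5332, 0.2737, 0.3638]
ee_rot: [[-0.981, -0.193, -0.0], [-0.193, 0.981, -0.001], [0.001, -0.0, -1.0]]
wrist_force: [-0.7, -0.8, 0.7]
gripper_width: 1.001
[ 4.26379802e+01  1.72945635e+01  3.66715536e+00  6.38164266e-03
 -7.64111987e+01 -1.21501160e+02]
```

View pics/w3.png

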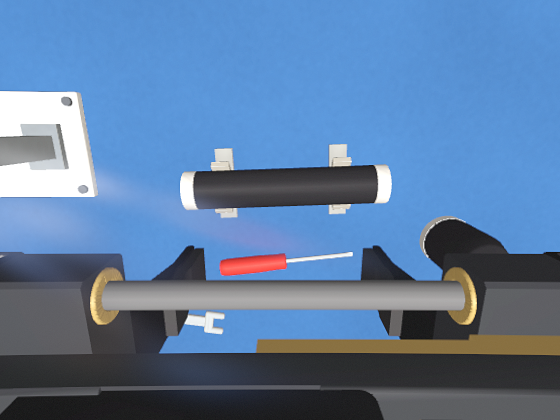

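The canister lies horizontally in the picture, from about (181,190) to (391,184). Nothing obstructs its middle, and the screwdriver is clear at (255,264).

```bash
python3 - <<'E'
from h import *
import pickle
c=pickle.load(open('w3.pkl','rb'));i=cv2.imread('pics/w3.png');h=cv2.cvtColor(i,cv2.COLOR_BGR2HSV)
d=(h[...,2]<90).astype(np.uint8);d[:150]=0;d[225:]=0;d[:,:170]=0;d[:,400:]=0
k=max(cv2.findContours(d,0,2)[0],key=cv2.contourArea);r=cv2.minAreaRect(k);print(r)
w=((h[...,1]<60)&(h[...,2]>150)).astype(np.uint8);B=[]
for lo,hi in((175,200),(374,396)):
    z=w*0;z[160:215,lo:hi]=w[160:215,lo:hi];q=max(cv2.findContours(z,0,2)[0],key=cv2.contourArea);(cx,cy),_,_=cv2.minAreaRect(q);print(cx,cy,cv2.boundingRect(q));B.append(onz(c,cx,cy,.050))
print(B);u=(B[1]-B[0])[:2];print(np.hypot(*u));m=onz(c,*r[0],.047);M=(B[0]+B[1])/2
print('mid dark',m,'mid bands',M,'yaw',np.arctan2(-u[0],u[1]))
print('delta cm from tcp',(M-sense()['tcp_pos'])[:2]*100)
E
```

```text
((285.5111083984375, 186.80682373046875), (37.62602996826172, 183.13340759277344), 87.92996978759766)
187.89476013183594 190.30296325683594 (180, 171, 18, 39)
382.80035400390625 183.41314697265625 (374, 164, 18, 40)
[array([0.56321248, 0.15197477, 0.05      ]), array([0.50539612, 0.39831567, 0.05      ])]
0.2530347226514229
mid dark [0.53456539 0.27586779 0.047     ] mid bands [0.5343043  0.27514522 0.05      ] yaw 0.2305281971852178
delta cm from tcp [0.10149976 0.14325704]
```

```bash

python3 -m inch '[{"hand":0,"slide":[0,0,0],"yaw":0.18},{"hand":0,"slide":[0.12,0.17,-1],"yaw":0.36},{"hand":0,"slide":[0.12,0.17,-2],"yaw":0.54},{"hand":0,"slide":[0.12,0.17,-4],"yaw":0.72},{"hand":0,"slide":[0.12,0.17,-6],"yaw":0.9},{"hand":0,"slide":[0.12,0.17,-8],"yaw":1.08},{"hand":0,"slide":[0.12,0.17,-10],"yaw":1.26},{"hand":0,"slide":[0.12,0.17,-11],"yaw":1.43},{"hand":0,"slide":[0.12,0.17,-12],"yaw":1.607},{"hand":0,"slide":[0.12,0.17,-12],"yaw":1.607}]'
python3 -m inch '[{"hand":0,"slide":[0,0,-2],"yaw":0},{"hand":0,"slide":[0,0,-5],"yaw":0},{"hand":0,"slide":[0,0,-8],"yaw":0},{"hand":0,"slide":[0,0,-11],"yaw":0},{"hand":0,"slide":[0,0,-13.5],"yaw":0},{"hand":0,"slide":[0,0,-14.5],"yaw":0},{"hand":0,"slide":[0,0,-14.5],"yaw":0},{"hand":0,"slide":[0,0,-14.5],"yaw":0}]'
```

```text
time_s: 20.62
tcp_pos: [0.5342, 0.2755, 0.2435]
ee_rot: [[0.227, -0.974, -0.001], [-0.974, -0.227, -0.001], [0.001, 0.002, -1.0]]
wrist_force: [0.0, -0.5, -0.1]
gripper_width: 0.999
time_s: 21.62
tcp_pos: [0.535, 0.2771, 0.1004]
ee_rot: [[0.229, -0.973, 0.002], [-0.973, -0.229, 0.002], [-0.001, -0.002, -1.0]]
wrist_force: [-0.6, 0.5, 0.0]
gripper_width: 1.003
```

```bash

python3 -m inch '[{"hand":1,"slide":[0,0,0],"yaw":0},{"hand":1,"slide":[0,0,0],"yaw":0},{"hand":1,"slide":[0,0,0],"yaw":0},{"hand":1,"slide":[0,0,0],"yaw":0},{"hand":1,"slide":[0,0,0],"yaw":0},{"hand":1,"slide":[0,0,0],"yaw":0}]'
python3 -m inch '[{"hand":1,"slide":[0,0,1],"yaw":0},{"hand":1,"slide":[0,0,3],"yaw":0},{"hand":1,"slide":[0,0,7],"yaw":0},{"hand":1,"slide":[0,0,12],"yaw":0},{"hand":1,"slide":[0,0,17],"yaw":0},{"hand":1,"slide":[0,0,21],"yaw":0},{"hand":1,"slide":[0,0,21],"yaw":0},{"hand":1,"slide":[0,0,21],"yaw":0}]'
python3 - <<'E'
from h import *
s=sense();print(s['joints'],s['moment']);cv2.imwrite('pics/s2.png',capture('scene'))
E
```

```text
time_s: 22.38
tcp_pos: [0.5353, 0.277, 0.0994]
ee_rot: [[0.23, -0.973, 0.002], [-0.973, -0.23, 0.001], [-0.001, -0.003, -1.0]]
wrist_force: [4.4, -0.4, -1.5]
gripper_width: 0.565
time_s: 23.38
tcp_pos: [0.5324, 0.2759, 0.3058]
ee_rot: [[0.229, -0.973, -0.006], [-0.973, -0.229, -0.003], [0.001, 0.007, -1.0]]
wrist_force: [-0.5, 0.2, -7.5]
gripper_width: 0.564
[ 42.78805687  19.22752252  -1.76254864  -0.14921655 -69.38754551
 -29.48406278] [-0.00750017  0.21574136  0.0234348 ]
```

View pics/s2.png

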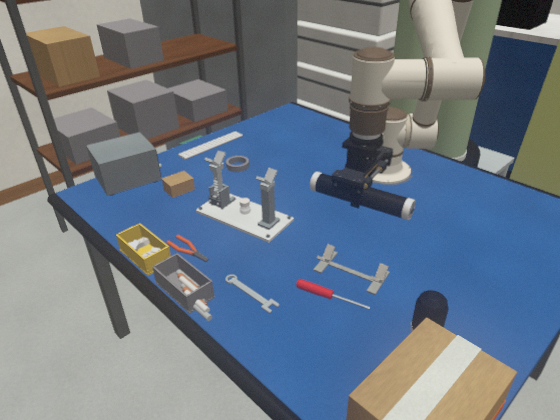

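```bash

python3 -m inch '[{"hand":1,"slide":[0.3,-3,0],"yaw":0},{"hand":1,"slide":[0.7,-8,0],"yaw":-0.01},{"hand":1,"slide":[1.1,-13,0],"yaw":-0.02},{"hand":1,"slide":[1.5,-18,0],"yaw":-0.035},{"hand":1,"slide":[2,-23,0],"yaw":-0.035},{"hand":1,"slide":[2.4,-28,0],"yaw":-0.035},{"hand":1,"slide":[2.8,-33,0],"yaw":-0.035},{"hand":1,"slide":[3.1,-38,0],"yaw":-0.035},{"hand":1,"slide":[3.4,-41,0],"yaw":-0.035},{"hand":1,"slide":[3.5,-42.4,0],"yaw":-0.035}]'
python3 -m inch '[{"hand":1,"slide":[0,0,0],"yaw":0},{"hand":1,"slide":[0,0,0],"yaw":0},{"hand":1,"slide":[0,0,0],"yaw":0},{"hand":1,"slide":[0,0,0],"yaw":0}]'
python3 - <<'E'
from h import *
import pickle
s=sense();R=s['ee_rot'];print(s['tcp_pos'],'yaw',np.arctan2(-R[0][1],R[1][1]),np.round(R,4))
for n in('top','wrist','scene'):
    i=capture(n);cv2.imwrite(f'pics/{n}3.png',i)
pickle.dump(cam('wrist',s),open('w4.pkl','wb'))
a=cv2.imread('pics/wrist3.png');b=cv2.imread('pics/scene3.png')[120:260,150:330];b=cv2.resize(b,(540,420),interpolation=2)
cv2.imwrite('pics/m3.png',cv2.resize(np.hstack([a,b]),(800,306),interpolation=3))
E
```

```text
time_s: 24.68
tcp_pos: [0.5682, -0.1489, 0.306]
ee_rot: [[0.193, -0.981, -0.006], [-0.981, -0.193, 0.001], [-0.002, 0.006, -1.0]]
wrist_force: [0.1, 0.1, -6.8]
gripper_width: 0.565
time_s: 25.18
tcp_pos: [0.5693, -0.1466, 0.3092]
ee_rot: [[0.197, -0.98, 0.0], [-0.98, -0.197, 0.0], [-0.0, -0.0, -1.0]]
wrist_force: [0.2, 0.6, -5.8]
gripper_width: 0.563
[ 0.56932658 -0.1466064   0.30918217] yaw 1.7689998074005087 [[ 1.969e-01 -9.804e-01  2.000e-04]
 [-9.804e-01 -1.969e-01  1.000e-04]
 [-1.000e-04 -2.000e-04 -1.000e+00]]
```

View pics/m3.png

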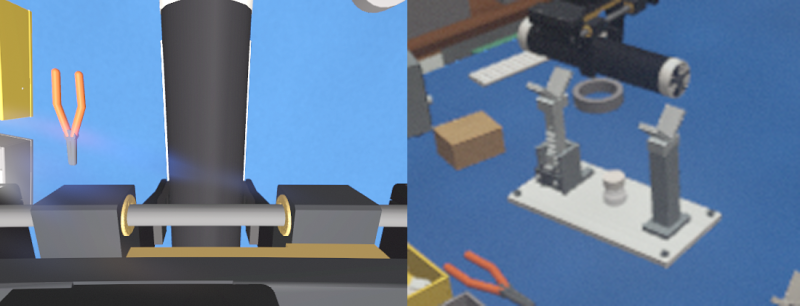

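The wrist and scene views show the canister held squarely above both Vs. I'll check its tilt with the scene rays before lowering it.

```bash
python3 - <<'E'
from h import *
c=cam('scene');M=np.array([.5690,-.1484,0]);y=np.array([-.195,.981,0]);x=np.array([.981,.195,0])
for s in(-1,1):
  for z in(.238,.258,.278): print(s,z,np.round(proj(c,M+s*.13*y+[0,0,z]),1))
i=cv2.imread('pics/scene3.png')[115:180,190:300];cv2.imwrite('pics/s3c.png',cv2.resize(i,None,fx=7,fy=7,interpolation=2))
E
```

```text
-1 0.238 [206.5 140.5]
-1 0.258 [205.8 134.6]
-1 0.278 [205.1 128.6]
1 0.238 [274.4 161.9]
1 0.258 [274.2 155.6]
1 0.278 [274.  149.3]
```

View pics/s3c.png

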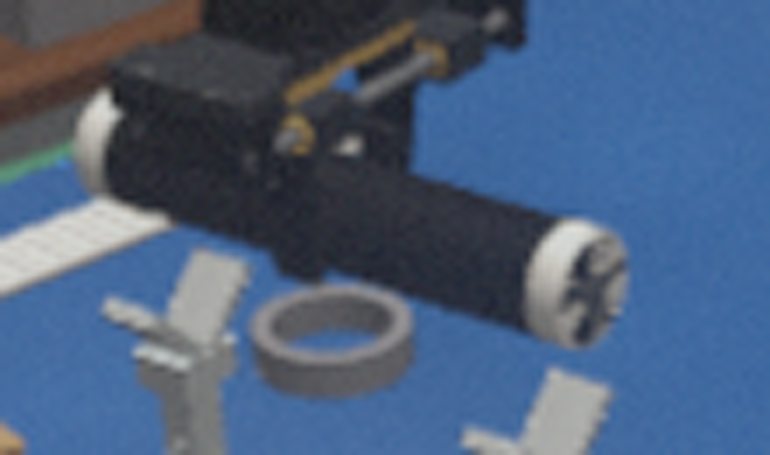

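```bash

f(){ grep -E 'tcp_pos|wrist_force' | sed 's/tcp_pos//;s/wrist_//' | tr '\n' ' '; echo; }
python3 -m inch '[{"hand":1,"slide":[0,-0.1,-1],"yaw":0},{"hand":1,"slide":[0,-0.2,-2],"yaw":0},{"hand":1,"slide":[0,-0.2,-3],"yaw":0},{"hand":1,"slide":[0,-0.2,-3.8],"yaw":0},{"hand":1,"slide":[0,-0.2,-4.4],"yaw":0},{"hand":1,"slide":[0,-0.2,-4.4],"yaw":0},{"hand":1,"slide":[0,-0.2,-4.4],"yaw":0},{"hand":1,"slide":[0,-0.2,-4.4],"yaw":0}]'|f
python3 -m inch '[{"hand":1,"slide":[0,0,-0.1],"yaw":0},{"hand":1,"slide":[0,0,-0.2],"yaw":0},{"hand":1,"slide":[0,0,-0.3],"yaw":0},{"hand":1,"slide":[0,0,-0.4],"yaw":0},{"hand":1,"slide":[0,0,-0.4],"yaw":0},{"hand":1,"slide":[0,0,-0.4],"yaw":0}]'|f
```

```text
: [0.5695, -0.1494, 0.2656] force: [-0.0, -0.1, -6.8] 
: [0.5693, -0.1494, 0.2611] force: [0.7, 0.8, -6.1]
```

```bash

f(){ grep -E 'tcp_pos|wrist_force' | sed 's/tcp_pos//;s/wrist_//' | tr '\n' ' '; echo; }
python3 -m inch '[{"hand":1,"slide":[0,0,-0.1],"yaw":0},{"hand":1,"slide":[0,0,-0.2],"yaw":0},{"hand":1,"slide":[0,0,-0.3],"yaw":0},{"hand":1,"slide":[0,0,-0.3],"yaw":0},{"hand":1,"slide":[0,0,-0.3],"yaw":0}]'|f
python3 -m inch '[{"hand":1,"slide":[0,0,-0.05],"yaw":0},{"hand":1,"slide":[0,0,-0.1],"yaw":0},{"hand":1,"slide":[0,0,-0.1],"yaw":0}]'|f
python3 -m inch '[{"hand":1,"slide":[0,0,-0.05],"yaw":0},{"hand":1,"slide":[0,0,-0.1],"yaw":0},{"hand":1,"slide":[0,0,-0.1],"yaw":0}]'|f
python3 -m inch '[{"hand":1,"slide":[0,0,-0.05],"yaw":0},{"hand":1,"slide":[0,0,-0.05],"yaw":0}]'|f
```

```text
: [0.5693, -0.1494, 0.2581] force: [0.3, 0.3, -5.6] 
: [0.5694, -0.1494, 0.2571] force: [-0.1, 1.1, -6.0] 
: [0.5695, -0.1494, 0.2562] force: [1.1, 0.6, -5.7] 
: [0.5695, -0.1493, 0.2557] force: [1.3, -0.1, -4.8]
```

```bash

f(){ grep -E 'tcp_pos|wrist_force' | sed 's/tcp_pos//;s/wrist_//' | tr '\n' ' '; echo; }
python3 -m inch '[{"hand":1,"slide":[0,0,-0.05],"yaw":0},{"hand":1,"slide":[0,0,-0.05],"yaw":0}]'|f
python3 -m inch '[{"hand":1,"slide":[0,0,-0.05],"yaw":0},{"hand":1,"slide":[0,0,-0.05],"yaw":0}]'|f
python3 -m inch '[{"hand":1,"slide":[0,0,-0.05],"yaw":0},{"hand":1,"slide":[0,0,-0.05],"yaw":0}]'|f
python3 -m inch '[{"hand":1,"slide":[0,0,-0.05],"yaw":0},{"hand":1,"slide":[0,0,-0.05],"yaw":0}]'|f
```

```text
: [0.5695, -0.1494, 0.2553] force: [-0.2, 0.8, -3.6] 
: [0.5697, -0.1494, 0.255] force: [2.2, 1.1, -3.5] 
: [0.5699, -0.1495, 0.2547] force: [2.2, 1.0, -1.2] 
: [0.57, -0.1495, 0.2544] force: [3.5, 1.4, 1.7]
```

```bash

f(){ grep -E 'tcp_pos|wrist_force' | sed 's/tcp_pos//;s/wrist_//' | tr '\n' ' '; echo; }
python3 -m inch '[{"hand":1,"slide":[0.05,0,0],"yaw":0},{"hand":1,"slide":[0.1,0,0],"yaw":0},{"hand":1,"slide":[0.1,0,0],"yaw":0}]'|f
python3 -m inch '[{"hand":1,"slide":[0.05,0,0],"yaw":0},{"hand":1,"slide":[0.05,0,0],"yaw":0}]'|f
python3 -m inch '[{"hand":1,"slide":[0,0,-0.03],"yaw":0},{"hand":1,"slide":[0,0,-0.03],"yaw":0}]'|f
python3 -c "
from h import *;print(sense()['moment'])"
```

```text
: [0.5704, -0.1495, 0.2542] force: [0.7, 1.5, 4.2] 
: [0.5705, -0.1495, 0.2542] force: [-0.7, 1.8, 6.1] 
: [0.5705, -0.1495, 0.2542] force: [-1.1, 1.9, 6.1] 
[0.44603328 0.30331669 0.14810176]
```

```bash
python3 -m inch '[{"hand":1,"slide":[0,0,0.05],"yaw":0},{"hand":1,"slide":[0,0,0.1],"yaw":0},{"hand":1,"slide":[0,0,0.1],"yaw":0}]'
python3 - <<'E'
from h import *
print(sense()['moment'])
i=capture('scene');cv2.imwrite('pics/scene4.png',i);cv2.imwrite('pics/s4c.png',cv2.resize(i[130:225,190:300],None,fx=6,fy=6,interpolation=2))
c=cam('scene');M=np.array([.5690,-.1484,0]);y=np.array([-.195,.981,0])
for s,b,e in((-1,.2037,.0019),(1,.2,-.0019)):
  for z in(b+e,b+e+.004): print(s,z,np.round(proj(c,M+s*.13*y+[0,0,z]),1),'crop',np.round((np.array(proj(c,M+s*.13*y+[0,0,z]))-[190,130])*6,1))
E
```

```text
time_s: 30.95
tcp_pos: [0.5705, -0.1495, 0.2542]
ee_rot: [[0.196, -0.981, -0.001], [-0.981, -0.196, -0.0], [-0.0, 0.001, -1.0]]
wrist_force: [-1.2, 1.2, 4.2]
gripper_width: 0.565
[0.12615019 0.16336469 0.15460642]
-1 0.2056 [207.6 149.8] crop [105.8 118.7]
-1 0.2096 [207.5 148.6] crop [105.  111.8]
1 0.1981 [274.7 174. ] crop [508.3 264. ]
1 0.2021 [274.7 172.8] crop [508.1 256.8]
```

View pics/s4c.png

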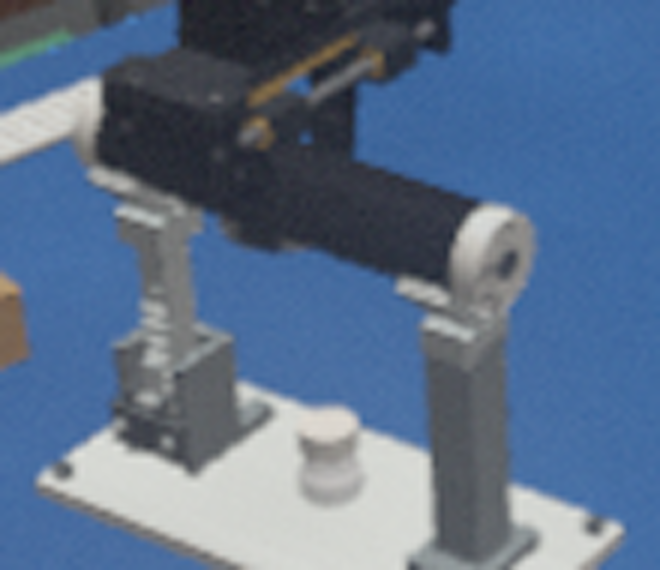

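The end face is at crop (507,262), against (508,264) expected when seated. The TCP height minus the grip offset gives an axis height of 0.2018 m, against 0.2019 m expected. I'll unload it and release.

```bash
python3 -m inch '[{"hand":1,"slide":[0,0,0.05],"yaw":0},{"hand":1,"slide":[0,0,0.1],"yaw":0},{"hand":1,"slide":[0,0,0.15],"yaw":0},{"hand":1,"slide":[0,0,0.15],"yaw":0}]'
python3 -c "
from h import *;print(sense()['moment'])"
```

```text
time_s: 31.5
tcp_pos: [0.5705, -0.1494, 0.2545]
ee_rot: [[0.195, -0.981, -0.002], [-0.981, -0.195, 0.0], [-0.001, 0.002, -1.0]]
wrist_force: [2.0, -1.6, -4.5]
gripper_width: 0.565
[-0.41643907 -0.57395032  0.17370506]
```

```bash
python3 -m inch '[{"hand":1,"slide":[0,0,-0.04],"yaw":0},{"hand":1,"slide":[0,0,-0.08],"yaw":0},{"hand":1,"slide":[0,0,-0.08],"yaw":0},{"hand":1,"slide":[0,0,-0.08],"yaw":0}]'
python3 -c "
from h import *;print(sense()['moment'])"
```

```text
time_s: 32.0
tcp_pos: [0.5705, -0.1493, 0.2547]
ee_rot: [[0.195, -0.981, -0.001], [-0.981, -0.195, 0.0], [-0.0, 0.001, -1.0]]
wrist_force: [0.9, -0.9, -5.1]
gripper_width: 0.566
[-0.33269914 -0.22553705  0.06389326]
```

```bash

f(){ grep -E 'tcp_pos|wrist_force' | sed 's/tcp_pos//;s/wrist_//' | tr '\n' ' '; echo; }
python3 -m inch '[{"hand":1,"slide":[0,0,-0.03],"yaw":0},{"hand":1,"slide":[0,0,-0.03],"yaw":0}]'|f
python3 -m inch '[{"hand":1,"slide":[0,0,-0.03],"yaw":0},{"hand":1,"slide":[0,0,-0.03],"yaw":0}]'|f
python3 -m inch '[{"hand":1,"slide":[0,0,-0.02],"yaw":0},{"hand":1,"slide":[0,0,-0.02],"yaw":0}]'|f
```

```text
: [0.5705, -0.1493, 0.2545] force: [0.4, 1.7, -4.6] 
: [0.5705, -0.1493, 0.2545] force: [0.4, -0.0, -3.0] 
: [0.5706, -0.1493, 0.2544] force: [-1.4, 0.2, -1.4]
```

```bash

python3 -m inch '[{"hand":1,"slide":[0,0,-0.02],"yaw":0},{"hand":1,"slide":[0,0,-0.02],"yaw":0},{"hand":0.4,"slide":[0,0,-0.02],"yaw":0},{"hand":0.3,"slide":[0,0,-0.02],"yaw":0},{"hand":0,"slide":[0,0,-0.02],"yaw":0},{"hand":0,"slide":[0,0,-0.02],"yaw":0},{"hand":0,"slide":[0,0,-0.02],"yaw":0},{"hand":0,"slide":[0,0,-0.02],"yaw":0}]'
python3 -m inch '[{"hand":0,"slide":[0,0,1],"yaw":0},{"hand":0,"slide":[0,0,3],"yaw":0},{"hand":0,"slide":[0,0,6],"yaw":0},{"hand":0,"slide":[0,0,10],"yaw":0},{"hand":0,"slide":[0,0,15],"yaw":0},{"hand":0,"slide":[-4,0,18],"yaw":0},{"hand":0,"slide":[-10,0,18],"yaw":0},{"hand":0,"slide":[-16,0,18],"yaw":0},{"hand":0,"slide":[-16,0,18],"yaw":0},{"hand":0,"slide":[-16,0,18],"yaw":0}]'
python3 - <<'E'
from h import *
for n in('scene','top'):cv2.imwrite(f'pics/{n}5.png',capture(n))
a=cv2.imread('pics/scene5.png')[130:225,190:300];b=cv2.imread('pics/top5.png')[165:260,275:390]
cv2.imwrite('pics/f5.png',np.hstack([cv2.resize(a,(440,380),interpolation=2),cv2.resize(b,(360,380)[:1]+(380,),interpolation=2)]))
c=cam('top');M=np.array([.5690,-.1484,0]);y=np.array([-.195,.981,0])
for s in(-1,1):
  for e in(-.025,0,.025): u,v=proj(c,M+s*.13*y+np.array([.981,.195,0])*e+[0,0,.202]);print(s,e,round(u,1),round(v,1),'crop',round(440+(u-275)*360/115),round((v-165)*4))
E
```

```text
time_s: 33.75
tcp_pos: [0.5708, -0.1494, 0.254]
ee_rot: [[0.196, -0.981, 0.0], [-0.981, -0.196, -0.0], [0.0, -0.0, -1.0]]
wrist_force: [0.3, -0.3, 0.2]
gripper_width: 0.982
time_s: 35.0
tcp_pos: [0.4109, -0.1494, 0.4351]
ee_rot: [[0.196, -0.981, 0.003], [-0.981, -0.196, -0.0], [0.001, -0.003, -1.0]]
wrist_force: [0.0, -0.9, 0.6]
gripper_width: 1.0
-1 -0.025 381.3 204.4 crop 773 158
-1 0 379.5 196.7 crop 767 127
-1 0.025 377.6 189.1 crop 761 96
1 -0.025 300.9 221.6 crop 521 226
1 0 299.1 213.8 crop 516 195
1 0.025 297.4 206.1 crop 510 164
```

View pics/f5.png

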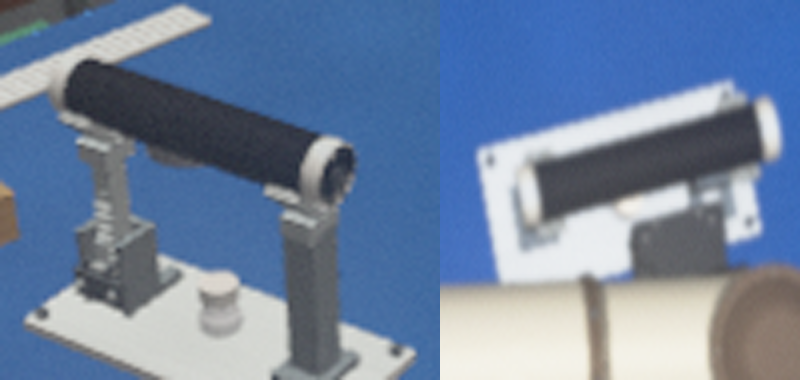

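The canister lies in both Vs, its ends matching the predicted positions, and the arm is clear of it.

```bash
python3 -c "
from h import *;print(finish_job(),sense()['time_s'])"
```

```text
the job is handed in; nothing more can be done
the job is handed in; nothing more can be done
```

The job is handed in at about 35 s of the 72 s allowed: the prop stands in its fourth notch and the canister lies in both Vs. `finish_job` gives no verdict, so what follows is my own measurement.

- **Prop:** I raised it through four clicks, about 10 mm apart, each a clear rise and drop in wrist force. I then let it down until the pawl carried it, with vertical force about 0 N, and let go. The TCP rise gives 43.8 mm and the camera about 44 mm, both inside the 35–45 mm band but near its top. When I opened the fingers the TCP sank 6 mm with no contact force, because the commanded height had drifted below the measured one.
- **Canister:** I laid it down by force in small steps, shifted it about 1.5 mm sideways to centre it in the Vs, and released it at about 1 N. The largest downward push was about 6 N beyond its own weight. The axis height was 0.2018 m, against 0.2019 m expected when seated.
- **Last pictures:** The end positions fit the canister seated, centred and along the jig. One small disagreement: in the top view its middle looks up to 7 mm towards the prop, well within the 25 mm allowed.
- **Not measured:** I made no separate measurement of the bystanders. The arm stayed clear of them, and the jar looks in place in the last picture.

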